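Slide a glass float into the cooling box

TASK

Pick up the wire carrier by its wooden handle and lower it, with the glass float sitting in it, gently into the open end of the cooling box; then slide it along the slot until the carrier is completely under the steel cover, standing on the box floor. Never touch, drop or knock the glass, do not let the carrier fall or bump hard, leave the things around it alone, and let go at the end.

Things in the scene. Friction and masses are not known exactly. Their poses are not given: they have to be found in the camera images.
- carrier: Loose steel wire carrier, about 0.35 kg: an eight-sided basket 98 mm across and 48 mm high, with two straight upright legs (8 mm thick, at y = -46 and +46 mm) that carry a straight wooden handle bar. Origin: centre of its underside; z up; the handle bar and the plane of the legs lie along its y axis. It is the same turned by half a turn. Total height 183 mm.
- handle (a point): Middle of the carrier's wooden handle bar, 175 mm straight above the carrier's origin. The bar is 16 mm thick and 100 mm long, along the carrier's y axis; 84 mm between the legs.
- seat (a point): Point in the carrier, 45.5 mm above its origin, where the centre of the float is when it sits properly in the carrier's seat ring.
- float_center (a point): Centre of the float: a hollow green glass ball, 70 mm diameter, about 0.12 kg, lying loose in the carrier's seat ring, with about 4 mm play to the surrounding guard ring. Its top is 81 mm above the carrier's underside.
- cooling_box: Grey metal box fixed to the bench: outside 168 mm along its x, 288 mm along its y; walls 130 mm high, 14 mm thick; floor 12 mm thick (inside 140 x 260 mm, 118 mm deep). Origin: centre of its underside; z up. The half at -y is open on top (open bay); the half at +y has a steel cover, underside 130 mm and top 138 mm above the bench, with a slot along the middle.
- slot (a point): Start of the slot in the cover: at the cover's edge over the middle of the box (x = 0, y = 0, z = 138 mm in the box). The slot is 44 mm wide and runs along the box's y from here to the end wall (y = 130 mm). The carrier's legs pass along it when the handle bar lies along the box's y; the handle stays above the cover, and the basket is too wide to pass through the slot.
- open_bay (a point): Centre of the open bay's floor (top of the floor, 12 mm above the bench): y = -65 mm in the box.
- covered_bay (a point): Centre of the covered bay's floor (12 mm above the bench): y = +65 mm in the box. The carrier stands wholly under the cover when its origin is between about 50 and 80 mm along the box's y.
- rod_jar: Bystander: green glass jar, 74 mm across and 120 mm high, with glass rods standing out to 193 mm height. Origin: centre of underside.
- marver: Bystander: dark flat slab, 100 x 150 x 22 mm. Origin: centre of underside.
- tumbler: Bystander: clear glass tumbler, 72 mm across, 80 mm high. Origin: centre of underside.
Not all that is in view belongs to the job. Leave any orange or pink look-alike of the part that bears float_center alone.

How it is judged:
By the outcome, as a careful person would: the job done as asked, in the order asked, and still so for the second after the job is handed in, with the robot touching nothing.
It also fails if it takes over 53 s, if anything falls off the work surface, if the arm or the gripper's body presses on something with over 40 N, if the wrist force passes 120 N, or if a joint passes its speed limit or range.

ROBOT

A 7-joint arm with a two-finger parallel gripper is mounted at the origin on the work surface. World frame = base frame: x ahead of the robot, y to its left, z up, the work surface at z = 0. Lengths are in m, angles in rad, forces in N, time in s.
With the tool pointing down it reaches from about 0.4 to 0.875 m from the base axis. Payload 6.5 kg.
Tool frame: the origin (TCP) lies on the centre line of the jaws, within the pads' length; the fingertips stand 14 mm ahead of it and the grasp point (between the pads) lies 5 mm behind it (manip.tip_extent is the distance from the TCP to the fingertips, in m); z points along the fingers, y is the line along which they close (so a half turn about z gives the same grasp; the last joint's range is limited). The gripper opens to 88 mm and grips with 3 to 60 N. Pads are 18 mm wide; open, the fingers measure 123 mm over their backs; the gripper's body (75 mm by 187 mm) begins 45 mm behind the grasp point.
Start: joints at [-1.378, 0.536, -0.004, 1.538, 0.003, 1.067, -0.071], TCP at [0.166, 0.628, 0.22] pointing down, gripper open.
Joint ranges: [-2.7, 2.7], [-0.37, 2.16], [-1.27, 1.26], [0.24, 2.4], [-1.31, 4.45], [0.19, 1.91], [-2.76, 2.76]. Speed limits (rad/s): [2.39, 2.39, 3.14, 3.14, 3.14, 3.14, 3.14].

INTERFACE

Orientations are given as a unit quaternion [w, x, y, z].
In Python, from cell import manip gives the robot as it stands. The module is installed in compiled form; this text tells all that it offers.
- The arm moves only by the tool jog_arm, never from a script. Its argument "rows" is a list of rows, each a list of 7 numbers: the turn, a rotation vector about the tool's x, y, z in units of pi/4 rad (1.0 is pi/4 rad), then the shift along the tool's x, y, z in units of 0.1 m (1.0 is 0.1 m), then the finger opening in mm, from 0 to 88.1. A call has 1 to 5 rows; each row is the pose to reach, as a shift and turn from the pose commanded when the call began, along the tool's axes at that moment; what a row does not reach only later rows make up. A row lasts 1/8 s, in which the tool goes at most 62.5 mm and 10.7 degrees, less where a joint would pass 70% of its speed; a pose out of reach is approached as far as the arm can. A call with a number of a shift or a turn outside -1 to 1 is refused whole. A call with a gripper value outside its range is refused whole. The fingers move at their own pace and stop on an object; "squeeze" is the grip in N (left out, the last holds). Time passes only in rows, so rows that repeat a pose let the fingers close. It gives the time, the measured TCP pose, the force, the opening and the grip force at its end, in the units of the state.
- manip.sense(): the state, without advancing time (a new reading comes with each control period).
- manip.get_image(name): name is "side" or "top" or "wrist"; returns (picture, depth): 420x560x3 uint8, red, green, blue; 420x560 float32, m along the optical axis (not along the pixel's ray), 0 where there is no reading.
- manip.get_calibration(name): a dict with "fx", "fy", "cx", "cy" (pixels), "R" (3x3) and "t" (3): a world point X has camera coordinates R X + t. Camera axes: x right, y down, z forward; pixel columns grow to the right and rows downward; lengths in m; the calibration is good to about 2 mm. A picture is of the moment at which its call begins: read the wrist's pose just before it. get_calibration takes no time and is no camera call; for the wrist camera it gives the pose at the moment of the call.
- manip.hand_in(): hands the job in; it is judged then, once.
The state is a dict: "clock": time; "joint_positions": joint angles; "qvel": joint speeds; "tau": joint torques, N m; "ee_pos": TCP position; "tool_rot": TCP orientation; "force": force on the tool from outside, world axes, zero at the start; "ft_torque": the same for the moment, N m; "gripper_width": finger opening in m; "grip_force": force on a finger pad.
Only numpy, scipy, OpenCV 4.12 (cv2) and the standard library are available. Lean on these libraries where they do the work, as an engineer would, in place of code of your own. Each camera call takes 0.05 s, during which the arm holds its last target. There are 200 camera calls.

## Working session

There is one attempt and no reset: what is moved stays moved. The work goes in short steps, Python scripts to look and compute and a tool call to move; the robot and the scene stay as the last step left them, time stands still between calls to the robot, and variables do not carry over. Pictures are saved under pics/ and viewed, at most 10 in all, crops included, and the job is handed in when it is done.

Besides the shell and the picture viewer there is one more tool, called after "Call:" as name(argument=value, ...) on one line, values as JSON. jog_arm: Moves the arm, as the interface text tells. Shifts and turns lie within -1 to 1; 1 stands for 0.1 m of shift or pi/4 rad of turn. Its arguments: {"type":"object","properties":{"rows":{"type":"array","items":{"type":"array","items":{"type":"number"}}},"squeeze":{"type":"number"}},"required":["rows"]}

```bash
mkdir -p pics
python3 - <<'E'
from cell import manip
import cv2,numpy as np
s=manip.sense();print(s)
for n in("side","top"):
    im,d=manip.get_image(n);c=manip.get_calibration(n);print(n,c)
    cv2.imwrite(f"pics/{n}0.png",im[...,::-1]);np.savez(f"{n}0.npz",im=im,d=d,**c)
E
```

```text
{'clock': 0.0, 'joint_positions': array([-1.37819617,  0.53721774, -0.00443322,  1.53883895,  0.00259801,
        1.0673009 , -0.0712643 ]), 'qvel': array([-3.42265987e-04,  1.14329198e-03, -5.82303534e-05, -5.85253108e-04,
       -3.42477816e-05, -1.04073967e-03,  4.11446154e-04]), 'tau': array([ 7.14909329e-04, -5.70982075e+01,  9.91247334e-01, -2.51601148e+01,
       -5.61875117e-02,  1.80055416e-02,  1.42986864e-04]), 'ee_pos': array([0.16620588, 0.62772921, 0.21951906]), 'tool_rot': array([-4.87566941e-05,  1.29038239e-01,  9.91639228e-01, -8.78245007e-04]), 'force': array([-0.24297073,  0.00210387, -0.54303803]), 'ft_torque': array([0.00490907, 0.04207886, 0.02404377]), 'grip_force': 0.0, 'gripper_width': 0.0880903779173254}
side {'fx': 388.66252184150983, 'fy': 388.66252184150983, 'cx': 274.9451469522835, 'cy': 206.43008638049247, 'R': array([[ 0.9250785 , -0.37970528,  0.00732566],
       [-0.2767724 , -0.68725998, -0.67161801],
       [ 0.26005154,  0.61927184, -0.74086138]]), 't': array([-0.51965381,  0.29831858,  0.80620595])}
top {'fx': 521.0759055064192, 'fy': 521.0759055064192, 'cx': 278.1682035849386, 'cy': 211.9439907454576, 'R': array([[-6.38271176e-03, -9.99979567e-01, -3.54525339e-04],
       [-9.78360109e-01,  6.31804008e-03, -2.06812911e-01],
       [ 2.06810926e-01, -9.73173752e-04, -9.78380444e-01]]), 't': array([0.10175702, 0.60172177, 1.45936122])}
```

View pics/top0.png

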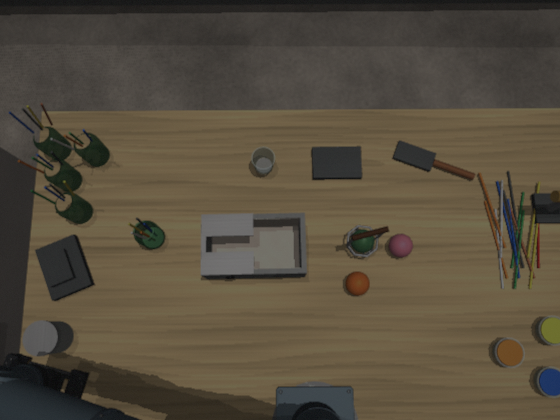

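View pics/side0.png

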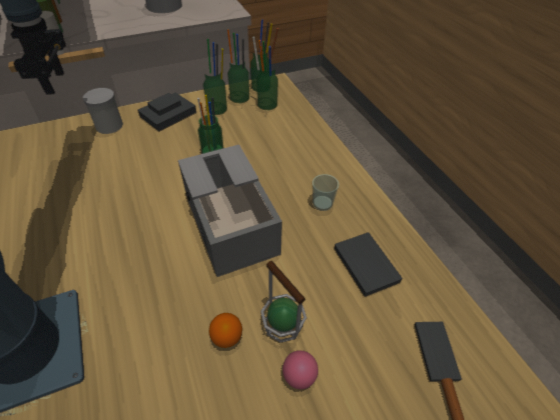

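Top view: the carrier with the green float is at (362,242), its brown handle running from (352,238) to (388,232). The box is at (253,246), with its cover on the left half. Candidates for the float: the green ball in the wire basket (362,240), orange ball (357,283) and pink ball (401,245). I choose the green one in the wire carrier with the handle. Next I measure it and check with a crop.

```bash
cat > h.py <<'E'
import numpy as np,cv2
def cloud(d,c):
    v,u=np.mgrid[:d.shape[0],:d.shape[1]]
    P=np.stack([(u-c['cx'])/c['fx']*d,(v-c['cy'])/c['fy']*d,d],-1)
    return (P-c['t'])@c['R']
def rect(P,n):
    (c,s,a)=cv2.minAreaRect((P[:,:2]*1000).astype(np.float32)); print(n,len(P),np.round(c,1),np.round(s,1),round(a,2),'z',np.round(np.percentile(P[:,2],[5,50,95])*1000,1))
E
python3 - <<'E'
from h import *
for n in("top","side"):
    f=np.load(f"{n}0.npz");im=f['im'].astype(int);W=cloud(f['d'],f);ok=f['d']>0
    r,g,b=im[...,0],im[...,1],im[...,2]
    x,y,z=W[...,0],W[...,1],W[...,2]
    if n=="top": w=W[242,362];b0=W[246,253];print(w,b0)
    near=ok&(abs(x-w[0])<.1)&(abs(y-w[1])<.1)
    m=near&(z>.155)&(z<.2);P=W[m];rect(P,n+' handle')
    mu=P.mean(0);q=np.linalg.svd(P-mu)[2][0];t=(P-mu)@q;print(mu,q,t.min(),t.max(), 'mid',mu+q*(t.min()+t.max())/2)
    m=near&(g>r*1.25)&(g>b*1.1)&(z>.03)&(z<.1);P=W[m]
    A=np.c_[2*P,np.ones(len(P))];s=np.linalg.lstsq(A,(P**2).sum(1),rcond=None)[0];print('float',len(P),s[:3],np.sqrt(s[3]+s[:3]@s[:3]))
    nb=ok&(abs(x-b0[0])<.16)&(abs(y-b0[1])<.2)
    m=nb&(z>.12)&(z<.145);rect(W[m],n+' box')
    m=nb&(z>.134)&(z<.145);rect(W[m],n+' cover')
im=np.load("top0.npz")['im'];s=np.load("side0.npz")['im']
a=cv2.resize(im[205:305,190:420],None,fx=3.4,fy=3.4,interpolation=2)[...,::-1]
b=cv2.resize(s[255:345,200:410],None,fx=2.6,fy=2.6,interpolation=2)[...,::-1]
o=np.zeros((a.shape[0]+b.shape[0],a.shape[1],3),np.uint8);o[:a.shape[0]]=a;o[a.shape[0]:,:b.shape[1]]=b
cv2.imwrite("pics/crop.png",o)
E
```

```text
[ 0.5099913  -0.14115569  0.07717992] [0.50940555 0.17335052 0.01526531]
top handle 226 [ 520.2 -147.4] [ 15.9 100.8] 14.15 z [174.4 182.1 187. ]
[ 0.519001   -0.14592875  0.18141927] [-0.24702235  0.96893461 -0.01206966] -0.052097693128634694 0.048710821068068934 mid [ 0.51941932 -0.14756958  0.18143971]
float 278 [ 0.51952554 -0.14680183  0.04907484] 0.03232604466051798
top box 3376 [501.9 167. ] [169.3 289.2] 0.92 z [126.9 136.8 142.5]
top cover 2333 [501.7 166.9] [168.8 287.9] 0.95 z [134.5 138.3 142.9]
side handle 466 [ 518.3 -147.5] [ 16.  100.8] 13.89 z [171.5 179.3 182. ]
[ 0.51785129 -0.15221555  0.17827616] [ 0.24953949 -0.96797586 -0.02743694] -0.05491624752462926 0.045970315123139795 mid [ 0.5167351  -0.14788583  0.17839888]
float 795 [ 0.51826927 -0.1483196   0.04639606] 0.03244361645090653
side box 3352 [500.1 166.8] [168.5 292.3] 0.93 z [124.6 134.8 137.6]
side cover 1920 [498.9 238.7] [168.4 148.3] 0.92 z [134.4 136.  137.9]
```

View pics/crop.png

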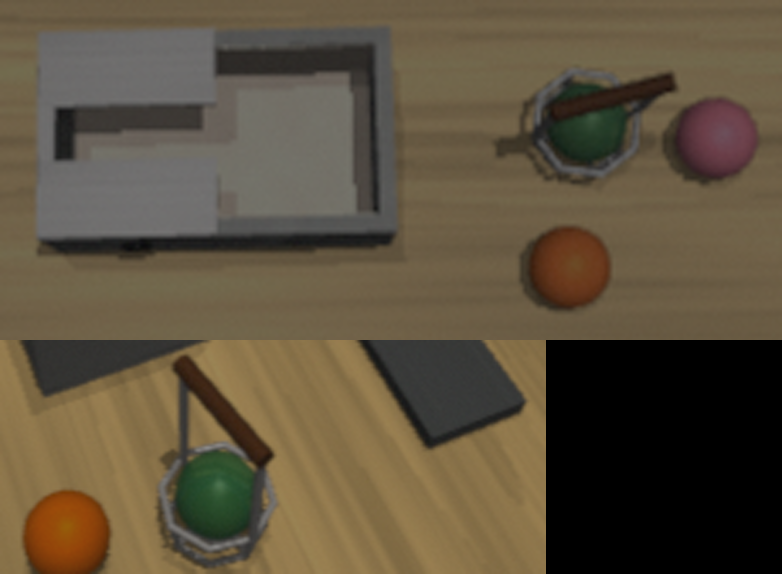

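The crop confirms it: the green ball sits in the wire basket under the wooden bar. The orange and pink balls are loose look-alikes.

Add to h.py:
```python
from scipy.spatial.transform import Rotation as Ro
def go(p,xang=None):
    from cell import manip
    s=manip.sense();w,a,b,c=s['tool_rot'];R=Ro.from_quat([a,b,c,w])
    M=R.as_matrix();d=M.T@(np.array(p)-s['ee_pos'])/.1
    print('t',round(s['clock'],2),'pos',s['ee_pos'].round(4),'xang',np.degrees(np.arctan2(M[1,0],M[0,0])).round(2),'shift',d.round(3))
    if xang is not None:
        t=np.radians(xang);T=np.c_[[np.cos(t),np.sin(t),0],[np.sin(t),-np.cos(t),0],[0,0,-1]]
        print('rot',((R.inv()*Ro.from_matrix(T)).as_rotvec()/(np.pi/4)).round(3))
    print('q',s['joint_positions'].round(2),'F',s['force'].round(1),'w',s['gripper_width'],'g',s['grip_force'])
```

```text
(no output)
```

Call:
jog_arm(rows=[[0,0,0.2,-0.2,-0.15,-0.2,88],[0,0,0.4,-0.4,-0.3,-0.4,88],[0,0,0.6,-0.6,-0.45,-0.6,88],[0,0,0.8,-0.8,-0.6,-0.8,88],[0,0,1,-1,-0.75,-1,88]])

```text
clock: 0.72
ee_pos: [0.2442, 0.5293, 0.3207]
tool_rot: [0.0, 0.501, 0.865, -0.0]
force: [-0.6, 0.1, -0.6]
gripper_width: 0.0877
grip_force: 0.0
```

```bash
python3 -c "
from h import *
go([.44,.25,.32],104.1)"
```

```text
t 0.72 pos [0.2442 0.5293 0.3207] xang 119.88 shift [-3.397  0.307  0.008]
rot [-0.001  0.001  0.351]
q [-1.36  0.33  0.19  1.61 -0.07  1.21 -0.64] F [-0.6  0.1 -0.6] w 0.08768361712515639 g 0.0
```

Call:
jog_arm(rows=[[0,0,0.18,-0.5,0.05,0,88],[0,0,0.35,-1,0.1,0,88]])

```text
clock: 0.98
ee_pos: [0.3033, 0.4476, 0.3203]
tool_rot: [0.0, 0.614, 0.789, -0.0]
force: [0.5, 0.5, -0.2]
gripper_width: 0.0879
grip_force: 0.0
```

Call:
jog_arm(rows=[[0,0,0,-0.5,0.1,0,88],[0,0,0,-1,0.2,0,88]])

```text
clock: 1.23
ee_pos: [0.3475, 0.3552, 0.3202]
tool_rot: [0.0, 0.613, 0.79, -0.0]
force: [-0.6, 0.3, -0.2]
gripper_width: 0.088
grip_force: 0.0
```

Call:
jog_arm(rows=[[0,0,0,-0.5,0.1,0,88],[0,0,0,-1,0.2,0,88]])

```text
clock: 1.48
ee_pos: [0.3916, 0.2634, 0.3203]
tool_rot: [-0.0, 0.613, 0.79, -0.0]
force: [1.4, 0.9, 0.4]
gripper_width: 0.0876
grip_force: 0.0
```

```bash
python3 -c "
from h import *
go([.5185,-.1475,.25],104.1)"
```

```text
t 1.48 pos [0.3916 0.2634 0.3203] xang 104.43 shift [-4.295  0.206  0.703]
rot [-0.     0.     0.007]
q [-1.05  0.12  0.4   1.89 -0.05  1.15 -0.38] F [1.4 0.9 0.4] w 0.08756944671153997 g 0.0
```

Call:
jog_arm(rows=[[0,0,0,-0.5,0.05,0,88],[0,0,0,-1,0.1,0,88]])

```text
clock: 1.72
ee_pos: [0.4261, 0.169, 0.3203]
tool_rot: [-0.0, 0.613, 0.79, -0.0]
force: [0.2, 0.0, -0.3]
gripper_width: 0.088
grip_force: 0.0
```

Call:
jog_arm(rows=[[0,0,0,-0.5,0.03,0,88],[0,0,0,-1,0.05,0,88]])

```text
clock: 1.98
ee_pos: [0.4557, 0.0735, 0.3203]
tool_rot: [-0.0, 0.613, 0.79, 0.0]
force: [1.2, -0.0, 0.2]
gripper_width: 0.0881
grip_force: 0.0
```

Call:
jog_arm(rows=[[0,0,0,-0.5,0.03,0,88],[0,0,0,-1,0.05,0,88]])

```text
clock: 2.22
ee_pos: [0.4854, -0.0219, 0.3204]
tool_rot: [-0.0, 0.613, 0.79, 0.0]
force: [1.0, 0.7, 0.3]
gripper_width: 0.0883
grip_force: 0.0
```

Call:
jog_arm(rows=[[0,0,0,-0.5,0,0,88],[0,0,0,-1,0,0,88]])

```text
clock: 2.48
ee_pos: [0.5104, -0.1186, 0.3203]
tool_rot: [-0.0, 0.613, 0.79, 0.0]
force: [0.2, 0.2, -0.6]
gripper_width: 0.0879
grip_force: 0.0
```

```bash
python3 -c "
from h import *
go([.5185,-.1475,.25],104.1)"
```

```text
t 2.48 pos [ 0.5104 -0.1186  0.3203] xang 104.46 shift [-0.3    0.007  0.702]
rot [-0.    -0.     0.008]
q [-0.45  0.26  0.73  1.78 -0.19  1.17  0.58] F [ 0.2  0.2 -0.6] w 0.08789934376073275 g 0.0
```

Call:
jog_arm(rows=[[0,0,0,-0.15,0,0.2,88],[0,0,0,-0.3,0,0.5,88],[0,0,0,-0.3,0,0.7,88],[0,0,0,-0.3,0,0.7,88]])

```text
clock: 2.98
ee_pos: [0.5165, -0.1461, 0.249]
tool_rot: [-0.001, 0.613, 0.79, -0.001]
force: [0.8, -0.6, 1.0]
gripper_width: 0.0879
grip_force: 0.0
```

Run:
```python
from h import *
from cell import manip
for n in("wrist","top"):
    c=manip.get_calibration(n);im,d=manip.get_image(n);W=cloud(d,c)
    m=(d>0)&(abs(W[...,0]-.5185)<.09)&(abs(W[...,1]+.1475)<.09)&(W[...,2]>.165)&(W[...,2]<.19)
    if n=="wrist":cv2.imwrite("pics/w1.png",im[...,::-1])
    r,g,b=[im[...,i].astype(int) for i in range(3)]
    m&=(r>g*1.3)
    if m.sum()>20: rect(W[m],n)
go([.5185,-.1475,.17],104.1)
```

```text
wrist 2335 [ 517.8 -147.2] [ 15.4 100.1] 13.89 z [176.6 180.4 182.1]
top 68 [ 511.5 -120.4] [10.8 44.2] 14.34 z [176.7 182.6 189.2]
t 3.08 pos [ 0.5179 -0.1463  0.2509] xang 104.44 shift [-0.013  0.002  0.809]
rot [0.    0.    0.008]
q [-0.36  0.37  0.71  1.83 -0.28  1.04  0.71] F [-0.2  0.2  0.7] w 0.08773997396382255 g 0.0
```

View pics/w1.png

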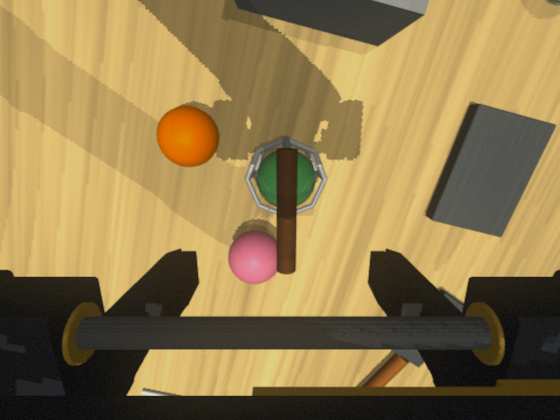

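The wrist view shows the handle, (287,150)–(287,272), running vertically and centred between the open fingers. The way down is clear.

Call:
jog_arm(rows=[[0,0,0.01,0,0,0.2,88],[0,0,0.01,-0.01,0,0.4,88],[0,0,0.01,-0.01,0,0.6,70],[0,0,0.01,-0.01,0,0.75,50],[0,0,0.01,-0.01,0,0.81,34]])

```text
clock: 3.7
ee_pos: [0.5182, -0.1471, 0.1693]
tool_rot: [-0.0, 0.616, 0.788, 0.0]
force: [-0.3, 0.6, 0.1]
gripper_width: 0.0602
grip_force: 0.0
```

Call:
jog_arm(rows=[[0,0,0,0,0,0,28],[0,0,0,0,0,0,24],[0,0,0,0,0,0,21],[0,0,0,0,0,0,18],[0,0,0,0,0,0,14]], squeeze=8)

```text
clock: 4.32
ee_pos: [0.5181, -0.1473, 0.1695]
tool_rot: [0.0, 0.616, 0.788, 0.0]
force: [0.2, 0.2, -0.5]
gripper_width: 0.0142
grip_force: 0.0
```

Call:
jog_arm(rows=[[0,0,0,0,0,0,5],[0,0,0,0,0,0,0],[0,0,0,0,0,0,0]], squeeze=35)

```text
clock: 4.7
ee_pos: [0.518, -0.1473, 0.1694]
tool_rot: [-0.0, 0.616, 0.788, -0.0]
force: [-1.0, -0.0, 0.5]
gripper_width: 0.0006
grip_force: 0.0
```

```bash
python3 -c "
from h import *
go([.5185,-.1475,.17],104.1)"
```

```text
t 4.7 pos [ 0.518  -0.1473  0.1694] xang 103.97 shift [-0.003  0.004 -0.006]
rot [-0.    -0.    -0.003]
q [-0.3   0.48  0.65  1.91 -0.37  0.87  0.78] F [-1.  -0.   0.5] w 0.0006038264991824576 g 0.0
```

Closed on nothing, so I look.

Run:
```python
from h import *
from cell import manip
a=manip.get_image("wrist")[0]
c=manip.get_calibration("side");s,d=manip.get_image("side")
np.savez("side1.npz",im=s,d=d,**c)
s=cv2.resize(s[230:370,200:360],None,fx=2.5,fy=2.5,interpolation=2)
o=np.zeros((420,800,3),np.uint8);a=cv2.resize(a,(400,300));o[:300,:400]=a;o[:350,400:]=s
cv2.imwrite("pics/c2.png",o[...,::-1])
```

```text
(no output)
```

View pics/c2.png

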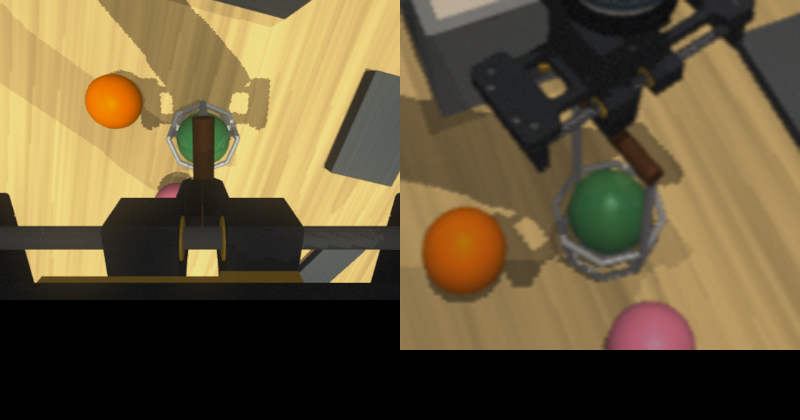

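Run:
```python
from h import *
from cell import manip
s=manip.sense();w,a,b,c_=s['tool_rot'];M=Ro.from_quat([a,b,c_,w]).as_matrix()
o=[]
for n in("wrist","side"):
    c=manip.get_calibration(n);im,d=manip.get_image(n);W=cloud(d,c);im=im.copy()
    ctr=None
    def pr(X):
        p=c['R']@X+c['t'];return np.array([c['fx']*p[0]/p[2]+c['cx'],c['fy']*p[1]/p[2]+c['cy']])
    B=W-s['ee_pos'];T=B@M;ok=d>0
    # gripper points near the tips, in tool frame
    for lo,hi in((-.04,-.02),(-.02,-.005),(-.005,.006),(.006,.02),(.02,.04)):
        m=ok&(abs(T[...,0])<.03)&(abs(T[...,1])<.06)&(T[...,2]>lo)&(T[...,2]<hi)
        if m.sum():q=T[m];print(n,lo,hi,m.sum(),'x',q[:,0].min().round(4),q[:,0].max().round(4),'y',q[:,1].min().round(4),q[:,1].max().round(4), 'col',im[m].mean(0).round())
    r,g,b=[im[...,i].astype(int) for i in range(3)]
    m=ok&(r>g*1.35)&(r<140)&(abs(T[...,0])<.08)&(abs(T[...,1])<.04)&(W[...,2]>.12);q=W[m];print('bar',m.sum(),q.mean(0),'z',np.percentile(q[:,2],[2,20,50,80,98]).round(4))
    p0=pr(s['ee_pos'])
    S=8
    u,v=np.round(p0).astype(int);h=30 if n=="side" else 60
    v=np.clip(v,h,419-h)
    k=480/(2*h);cr=cv2.resize(im[v-h:v+h,u-h:u+h],(400,400),interpolation=2)
    for off,col in(((0,0,.014),(255,0,0)),((0,0,-.005),(0,255,0)),((0,.008,-.005),(255,255,0)),((0,-.008,-.005),(255,255,0))):
        p=(pr(s['ee_pos']+M@np.array(off))-[u-h,v-h])*400/(2*h)
        cv2.circle(cr,tuple(int(x) for x in p),3,col,-1)
    o.append(cr)
cv2.imwrite("pics/c3.png",np.hstack(o)[...,::-1])
```

```text
wrist -0.04 -0.02 1392 x -0.0094 0.0106 y -0.0166 0.0143 col [37. 32. 24.]
wrist -0.02 -0.005 1447 x -0.0298 0.03 y -0.0124 0.0099 col [57. 43. 24.]
wrist -0.005 0.006 13 x 0.0179 0.0246 y -0.0085 0.0075 col [62. 83. 44.]
bar 2440 [ 0.51083261 -0.11983373  0.18586784] z [0.176  0.1791 0.1806 0.1816 0.2843]
side -0.04 -0.02 78 x -0.0125 0.0054 y -0.0159 0.0136 col [35. 32. 27.]
side -0.02 -0.005 113 x -0.0299 0.0297 y -0.0079 0.0092 col [54. 37. 23.]
side -0.005 0.006 9 x -0.0239 0.0285 y -0.0074 -0.0062 col [93. 77. 51.]
bar 185 [ 0.52407512 -0.17617237  0.18149719] z [0.1729 0.1779 0.1798 0.1813 0.1828]
```

View pics/c3.png

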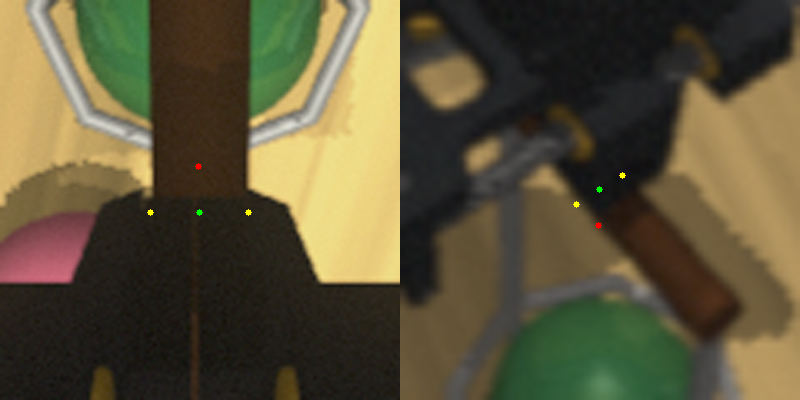

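Run:
```python
from h import *
from cell import manip
print('tip_extent',manip.tip_extent,[a for a in dir(manip) if a[0]!='_'])
s=manip.sense();w,a,b,c_=s['tool_rot'];M=Ro.from_quat([a,b,c_,w]).as_matrix()
for n in("wrist","side"):
    c=manip.get_calibration(n);im,d=manip.get_image(n);T=(cloud(d,c)-s['ee_pos'])@M
    dark=(d>0)&(im.max(-1)<48)&(abs(T[...,0])<.02)&(abs(T[...,1])<.03)&(T[...,2]>-.06)&(T[...,2]<.03)
    print(n,dark.sum(),np.percentile(T[dark][:,2],[1,50,90,97,99,100]).round(4))
```

```text
tip_extent 0.014 ['PlanningError', 'get_calibration', 'get_image', 'hand_in', 'sense', 'tip_extent']
wrist 2859 [-0.0596 -0.0398 -0.0237 -0.0189 -0.0165 -0.0072]
side 104 [-0.0533 -0.0247 -0.0099 -0.0093 -0.0074 -0.0062]
```

The fingers closed just above the bar. The cameras put the fingertips about 28 mm higher than the stated tip position. The carrier is undisturbed, so I rise a little, open, measure the tips again and then go lower.

Call:
jog_arm(rows=[[0,0,0,0,0,-0.1,0],[0,0,0,0,0,-0.1,30],[0,0,0,0,0,-0.1,50],[0,0,0,0,0,-0.1,50],[0,0,0,0,0,-0.1,50]])

```text
clock: 5.62
ee_pos: [0.5179, -0.1473, 0.1793]
tool_rot: [-0.0, 0.616, 0.788, -0.0]
force: [0.9, 0.2, 0.1]
gripper_width: 0.0383
grip_force: 0.0
```

Run:
```python
from h import *
from cell import manip
s=manip.sense();w,a,b,c_=s['tool_rot'];M=Ro.from_quat([a,b,c_,w]).as_matrix()
for n in("wrist","side"):
    c=manip.get_calibration(n);im,d=manip.get_image(n);W=cloud(d,c);T=(W-s['ee_pos'])@M
    for sg in(1,-1):
        dark=(d>0)&(im.max(-1)<55)&(abs(T[...,0])<.02)&(sg*T[...,1]>.015)&(sg*T[...,1]<.06)&(T[...,2]>-.06)&(T[...,2]<.03)
        q=T[dark];print(n,len(q),np.percentile(q[:,2],[1,50,90,97,99,100]).round(4),'y',np.percentile(abs(q[:,1]),[0,5,50]).round(4))
    r,g=im[...,0].astype(int),im[...,1]
    m=(d>0)&(r>g*1.35)&(abs(W[...,0]-.5185)<.09)&(abs(W[...,1]+.1475)<.09)&(W[...,2]>.165)&(W[...,2]<.19);rect(W[m],n+' bar')
go([.518,-.1473,.142],104)
```

```text
wrist 1816 [-0.0597 -0.0439 -0.0283 -0.0229 -0.0195 -0.0169] y [0.0177 0.0179 0.023 ]
wrist 2044 [-0.0597 -0.042  -0.0244 -0.0196 -0.0181 -0.0168] y [0.0201 0.0204 0.0255]
wrist bar 4026 [ 516.6 -144.1] [15.7 93.9] 14.24 z [176.7 180.4 182. ]
side 115 [-0.0595 -0.0385 -0.0235 -0.0215 -0.0196 -0.0184] y [0.0202 0.0208 0.0241]
side 48 [-0.0405 -0.0302 -0.0215 -0.0188 -0.0181 -0.0176] y [0.0204 0.0217 0.0314]
side bar 226 [ 522.5 -168.7] [14.4 57.4] 16.99 z [175.5 179.8 182.4]
t 5.72 pos [ 0.5179 -0.1473  0.1793] xang 103.97 shift [-0.     0.001  0.373]
rot [-0.    -0.    -0.001]
q [-0.31  0.46  0.66  1.9  -0.36  0.89  0.77] F [-0.5  0.   0.1] w 0.046356952567575084 g 0.0
```

Both fingertips are at tool z ≈ -0.0175, so the real tips sit 31 mm behind the stated place. To grip the bar I need to go 41 mm down.

Call:
jog_arm(rows=[[0,0,0,0,0.01,0.1,50],[0,0,0,0,0.01,0.2,50],[0,0,0,0,0.01,0.3,50],[0,0,0,0,0.01,0.4,50],[0,0,0,0,0.01,0.41,40]])

```text
clock: 6.35
ee_pos: [0.5184, -0.147, 0.1375]
tool_rot: [-0.001, 0.616, 0.788, -0.0]
force: [0.4, -0.3, -0.1]
gripper_width: 0.0421
grip_force: 0.0
```

Call:
jog_arm(rows=[[0,0,0,0,0,0,32],[0,0,0,0,0,0,26],[0,0,0,0,0,0,21],[0,0,0,0,0,0,18],[0,0,0,0,0,0,15]], squeeze=6)

```text
clock: 6.98
ee_pos: [0.519, -0.1471, 0.1385]
tool_rot: [0.0, 0.616, 0.788, 0.0]
force: [-0.5, -0.1, 1.9]
gripper_width: 0.0151
grip_force: 5.9
```

Call:
jog_arm(rows=[[0,0,0,0,0,0,10],[0,0,0,0,0,0,8],[0,0,0,0,0,0,8]], squeeze=35)

```text
clock: 7.35
ee_pos: [0.519, -0.1471, 0.1385]
tool_rot: [0.0, 0.616, 0.788, 0.0]
force: [-1.1, 0.0, 2.5]
gripper_width: 0.0144
grip_force: 34.6
```

Call:
jog_arm(rows=[[0,0,0,0,0,-0.02,8],[0,0,0,0,0,-0.06,8],[0,0,0,0,0,-0.12,8],[0,0,0,0,0,-0.18,8],[0,0,0,0,0,-0.2,8]])

```text
clock: 7.98
ee_pos: [0.5193, -0.1472, 0.159]
tool_rot: [0.0, 0.616, 0.788, 0.0]
force: [0.5, 0.3, -4.4]
gripper_width: 0.014
grip_force: 34.8
```

```bash
cat >> h.py <<'E'
def look(n,name=None):
    from cell import manip
    s=manip.sense();c=manip.get_calibration(n);im,d=manip.get_image(n);W=cloud(d,c)
    r,g,b=[im[...,i].astype(int) for i in range(3)];e=s['ee_pos'];near=(d>0)&(np.hypot(W[...,0]-e[0],W[...,1]-e[1])<.09)
    m=near&(r>g*1.35)&(r>b*1.5)&(r<150)&(W[...,2]>e[2]+.015)&(W[...,2]<e[2]+.06)
    if m.sum()>15: rect(W[m],n+' bar')
    P=W[near&(g>r*1.25)&(g>b*1.1)&(W[...,2]<e[2]-.03)]
    if len(P)>30:
        f=lambda p:np.linalg.norm(P-p,axis=1)-.035
        from scipy.optimize import least_squares
        q=least_squares(f,P.mean(0)-[0,0,.02],loss='soft_l1',f_scale=.002).x;print(n,'float',len(P),q.round(4),'rel tcp',(q-e).round(4))
    if name: cv2.imwrite(name,im[...,::-1])
E
python3 - <<'E'
from h import *
look("side");look("wrist");look("top");go([.5021,.102,.33],90.93)
E
```

```text
side bar 161 [ 529.2 -176. ] [21.  40.7] 12.48 z [194.7 200.3 202.4]
side float 821 [ 0.5197 -0.147   0.0636] rel tcp [ 0.0004  0.0002 -0.0954]
wrist bar 5766 [ 512.2 -147.6] [ 35.5 100.2] 8.7 z [197.  200.8 202.4]
wrist float 2405 [ 0.5182 -0.1478  0.0639] rel tcp [-0.001  -0.0007 -0.0951]
top bar 22 [ 510.1 -106.1] [10.2 16.3] 32.41 z [198.7 202.6 207. ]
top float 40 [ 0.5198 -0.1487  0.0677] rel tcp [ 0.0006 -0.0016 -0.091 ]
t 8.12 pos [ 0.5191 -0.147   0.1585] xang 103.98 shift [ 2.457  0.438 -1.715]
rot [ 0.   -0.    0.29]
q [-0.29  0.5   0.64  1.92 -0.39  0.85  0.79] F [ 1.4 -0.  -4.7] w 0.014296277092435276 g 35.15569746494293
```

Call:
jog_arm(rows=[[0,0,0,0,0,-0.08,8],[0,0,0,0,0,-0.22,8],[0,0,0,0,0,-0.38,8],[0,0,0,0,0,-0.55,8],[0,0,0,0,0,-0.72,8]])

```text
clock: 8.75
ee_pos: [0.5191, -0.1472, 0.2319]
tool_rot: [0.0, 0.616, 0.788, 0.0]
force: [-0.3, 0.3, -4.4]
gripper_width: 0.0136
grip_force: 35.2
```

Call:
jog_arm(rows=[[0,0,0,0,0,-0.17,8],[0,0,0,0.05,0.01,-0.34,8],[0,0,0,0.15,0.03,-0.5,8],[0,0,0,0.28,0.05,-0.62,8],[0,0,0,0.44,0.08,-0.7,8]])

```text
clock: 9.38
ee_pos: [0.5161, -0.1015, 0.3015]
tool_rot: [0.0, 0.616, 0.788, 0.0]
force: [0.0, -0.2, -5.0]
gripper_width: 0.0143
grip_force: 35.0
```

Call:
jog_arm(rows=[[0,0,0.01,0.18,0.03,-0.02,8],[0,0,0.05,0.36,0.06,-0.04,8],[0,0,0.1,0.54,0.1,-0.04,8],[0,0,0.15,0.72,0.13,-0.04,8],[0,0,0.2,0.9,0.16,-0.04,8]])

```text
clock: 10.0
ee_pos: [0.5095, -0.0098, 0.3048]
tool_rot: [-0.0, 0.676, 0.737, 0.0]
force: [0.7, 0.0, -4.7]
gripper_width: 0.014
grip_force: 35.1
```

Run:
```python
from h import *
look("side");go([.502,.102,.31],90.93)
```

```text
side bar 205 [513.2 -33. ] [59.2 21.6] 80.89 z [335.7 346.1 348.1]
side float 739 [ 0.51   -0.0097  0.2095] rel tcp [ 0.0004  0.0002 -0.0953]
t 10.05 pos [ 0.5095 -0.0069  0.3047] xang 95.03 shift [ 1.092  0.02  -0.051]
rot [-0.001 -0.002  0.091]
q [-0.67  0.24  0.72  1.83 -0.18  1.13  0.2 ] F [-0.4  2.8 -5.3] w 0.014122337930208402 g 35.030784755945206
```

Call:
jog_arm(rows=[[0,0,0.01,0.06,0,0,8],[0,0,0.03,0.2,0,0,8],[0,0,0.05,0.36,0.01,0,8],[0,0,0.07,0.53,0.01,0,8],[0,0,0.09,0.7,0.01,0,8]])

```text
clock: 10.68
ee_pos: [0.5048, 0.0583, 0.3047]
tool_rot: [0.0, 0.702, 0.712, -0.0]
force: [1.1, -0.0, -4.5]
gripper_width: 0.0139
grip_force: 34.9
```

Call:
jog_arm(rows=[[0,0,0,0.15,0,0,8],[0,0,0,0.27,0,0,8],[0,0,0,0.35,0,0,8],[0,0,0,0.39,0,0,8],[0,0,0,0.39,0,0,8]])

```text
clock: 11.3
ee_pos: [0.5042, 0.0975, 0.3044]
tool_rot: [0.0, 0.701, 0.713, -0.0]
force: [-0.1, -0.0, -5.0]
gripper_width: 0.0138
grip_force: 34.8
```

Run:
```python
from h import *
look("side","pics/s3.png");look("wrist");go([.502,.102,.1505],90.93)
```

```text
side bar 177 [508.  84.] [77.3 21.3] 79.07 z [335.6 345.5 347.4]
side float 609 [0.504  0.0981 0.2089] rel tcp [-0.0002  0.0007 -0.0955]
wrist bar 5636 [506.   96.9] [ 21.2 100.8] 0.39 z [342.7 346.3 347.7]
wrist float 2460 [0.5026 0.0964 0.2093] rel tcp [-0.0016 -0.0007 -0.0951]
t 11.4 pos [0.5042 0.097  0.3044] xang 90.89 shift [ 0.051 -0.022  1.539]
rot [ 0.     0.    -0.001]
q [-0.84  0.24  0.68  1.83 -0.17  1.13 -0.09] F [ 0.2 -0.2 -4.7] w 0.01437717680031264 g 35.01486495137215
```

View pics/s3.png

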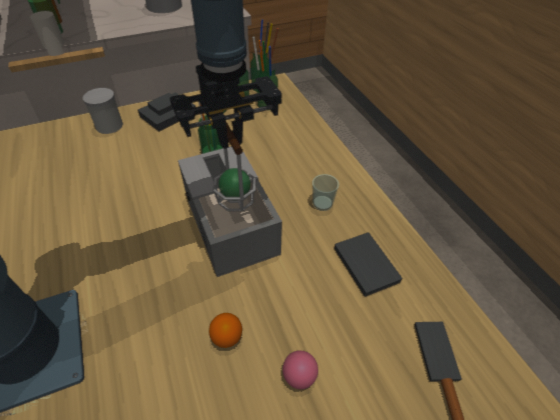

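The side view shows the carrier, float at (235,183), hanging over the open bay. Lowering it now.

Call:
jog_arm(rows=[[0,0,0,0.02,-0.01,0.05,8],[0,0,0,0.05,-0.02,0.18,8],[0,0,0,0.05,-0.02,0.34,8],[0,0,0,0.05,-0.02,0.5,8],[0,0,0,0.05,-0.02,0.66,8]])

```text
clock: 12.02
ee_pos: [0.5019, 0.1024, 0.237]
tool_rot: [-0.0, 0.701, 0.713, -0.0]
force: [0.4, 0.8, -4.5]
gripper_width: 0.0144
grip_force: 34.9
```

Call:
jog_arm(rows=[[0,0,0,0,0,0.16,8],[0,0,0,0,0,0.32,8],[0,0,0,0,0,0.46,8],[0,0,0,0,0,0.57,8],[0,0,0,0,0,0.65,8]])

```text
clock: 12.65
ee_pos: [0.5021, 0.1025, 0.1728]
tool_rot: [-0.0, 0.701, 0.713, -0.0]
force: [0.2, 0.0, -4.2]
gripper_width: 0.014
grip_force: 34.7
```

Call:
jog_arm(rows=[[0,0,0,0,0,0.06,8],[0,0,0,0,0,0.1,8],[0,0,0,0,0,0.13,8],[0,0,0,0,0,0.15,8],[0,0,0,0,0,0.17,8]])

```text
clock: 13.28
ee_pos: [0.5023, 0.1026, 0.1565]
tool_rot: [0.0, 0.701, 0.713, 0.0]
force: [-0.4, 0.3, -4.1]
gripper_width: 0.0141
grip_force: 34.9
```

Run:
```python
from h import *
look("side");look("wrist");go([.502,.102,.1505],90.93)
```

```text
side bar 150 [505.6  87.6] [76.  20.3] 80.79 z [188.4 197.7 199.6]
side float 351 [0.5023 0.1028 0.0609] rel tcp [ 0.0001  0.0002 -0.0955]
wrist bar 5542 [501.3 102.6] [ 15.9 100.5] 1.24 z [194.8 198.1 199.6]
wrist float 2438 [0.501  0.102  0.0612] rel tcp [-0.0011 -0.0006 -0.0951]
t 13.38 pos [0.5021 0.1025 0.1563] xang 90.93 shift [-0.005 -0.001  0.058]
rot [-0.  0. -0.]
q [-0.76  0.44  0.59  1.98 -0.34  0.81  0.04] F [-0.5  0.1 -4.1] w 0.014147448078275246 g 34.933779537677765
```

Call:
jog_arm(rows=[[0,0,0,0,0,0.02,8],[0,0,0,0,0,0.03,8],[0,0,0,0,0,0.04,8],[0,0,0,0,0,0.05,8],[0,0,0,0,0,0.05,8]])

```text
clock: 14.0
ee_pos: [0.5021, 0.1025, 0.1514]
tool_rot: [-0.0, 0.701, 0.713, -0.0]
force: [-0.2, 0.4, -4.1]
gripper_width: 0.0143
grip_force: 34.7
```

Call:
jog_arm(rows=[[0,0,0,0,0,0.005,8],[0,0,0,0,0,0.01,8],[0,0,0,0,0,0.01,8]])

```text
clock: 14.38
ee_pos: [0.5025, 0.1025, 0.1506]
tool_rot: [0.0, 0.701, 0.713, 0.0]
force: [-0.2, 0.4, -1.9]
gripper_width: 0.0143
grip_force: 34.8
```

Touchdown is soft at TCP z = 0.1506. Next, the slide along the slot, barely clear of the floor.

Call:
jog_arm(rows=[[0,0,0,0.02,0,-0.01,8],[0,0,0,0.08,0,-0.01,8],[0,0,0,0.17,0,-0.01,8],[0,0,0,0.27,0,-0.01,8],[0,0,0,0.37,0,-0.01,8]])

```text
clock: 15.0
ee_pos: [0.5014, 0.1406, 0.1514]
tool_rot: [-0.0, 0.701, 0.713, 0.0]
force: [-0.3, 0.3, -4.3]
gripper_width: 0.0143
grip_force: 35.1
```

Call:
jog_arm(rows=[[0,0,0,0.1,0,0,8],[0,0,0,0.2,0,0,8],[0,0,0,0.3,0,0,8],[0,0,0,0.4,0,0,8],[0,0,0,0.5,0,0,8]])

```text
clock: 15.62
ee_pos: [0.5007, 0.1902, 0.1514]
tool_rot: [0.0, 0.701, 0.713, -0.0]
force: [0.5, -0.2, -4.5]
gripper_width: 0.0142
grip_force: 35.1
```

Call:
jog_arm(rows=[[0,0,0,0.1,0,0,8],[0,0,0,0.19,0,0,8],[0,0,0,0.26,0,0,8],[0,0,0,0.31,0,0,8],[0,0,0,0.33,0,0,8]])

```text
clock: 16.25
ee_pos: [0.5002, 0.2228, 0.1514]
tool_rot: [0.0, 0.701, 0.713, -0.0]
force: [-1.0, -0.0, -3.3]
gripper_width: 0.0138
grip_force: 35.1
```

Run:
```python
from h import *
look("wrist");look("side");go([.500,.232,.1505],90.93)
```

```text
wrist bar 5634 [499.2 222.8] [ 15.6 100.7] 1.3 z [189.7 193.3 194.8]
wrist float 2195 [0.4985 0.2226 0.0563] rel tcp [-0.0017 -0.0002 -0.0951]
side bar 123 [503.5 213. ] [83.2 21. ] 83.29 z [183.9 192.5 194.9]
side float 354 [0.4995 0.2232 0.056 ] rel tcp [-0.0007  0.0004 -0.0954]
t 16.35 pos [0.5002 0.2225 0.1514] xang 90.93 shift [ 0.095 -0.     0.009]
rot [-0.  0. -0.]
q [-0.93  0.5   0.57  1.9  -0.36  0.84 -0.16] F [-0.2 -0.  -4.4] w 0.014071676128387603 g 34.904750883579254
```

Another 9 mm along the slot, then lower the last millimetre.

Call:
jog_arm(rows=[[0,0,0,0.03,0,0,8],[0,0,0,0.06,0,0,8],[0,0,0,0.08,0,0,8],[0,0,0,0.09,0,0,8],[0,0,0,0.09,0,0,8]])

```text
clock: 16.98
ee_pos: [0.5001, 0.2316, 0.1514]
tool_rot: [0.0, 0.701, 0.713, 0.0]
force: [-0.3, -0.4, -3.9]
gripper_width: 0.0143
grip_force: 34.9
```

Call:
jog_arm(rows=[[0,0,0,0,0,0.004,8],[0,0,0,0,0,0.008,8],[0,0,0,0,0,0.012,8],[0,0,0,0,0,0.015,8],[0,0,0,0,0,0.015,8]])

```text
clock: 17.6
ee_pos: [0.5006, 0.2315, 0.1506]
tool_rot: [0.0, 0.701, 0.713, 0.001]
force: [-0.6, -1.6, 4.8]
gripper_width: 0.0148
grip_force: 34.4
```

Call:
jog_arm(rows=[[0,0,0,0,0,-0.006,10],[0,0,0,0,0,-0.006,14],[0,0,0,0,0,-0.006,15]], squeeze=5)

```text
clock: 17.98
ee_pos: [0.5001, 0.2315, 0.1505]
tool_rot: [0.0, 0.701, 0.713, 0.0]
force: [0.8, -1.5, 0.1]
gripper_width: 0.0155
grip_force: 5.0
```

Call:
jog_arm(rows=[[0,0,0,0,0,0,17],[0,0,0,0,0,0,20],[0,0,0,0,0,0,26],[0,0,0,0,0,0,36],[0,0,0,0,0,0,46]])

```text
clock: 18.6
ee_pos: [0.5001, 0.2315, 0.1505]
tool_rot: [0.0, 0.701, 0.713, -0.0]
force: [-0.4, 0.3, -0.3]
gripper_width: 0.0439
grip_force: 0.0
```

Call:
jog_arm(rows=[[0,0,0,0,0,0,50],[0,0,0,0,0,0,50],[0,0,0,0,0,0,50]])

```text
clock: 18.98
ee_pos: [0.5, 0.2315, 0.1505]
tool_rot: [0.0, 0.701, 0.713, -0.0]
force: [0.5, -1.0, 0.9]
gripper_width: 0.0498
grip_force: 0.0
```

Run:
```python
from h import *
look("wrist","pics/w4.png");look("side");go([.500,.232,.25],90.93)
```

```text
wrist bar 3650 [499.3 230.6] [ 14.9 101.4] 0.88 z [189.2 192.6 194. ]
wrist float 2194 [0.4989 0.2307 0.0555] rel tcp [-0.0011 -0.0008 -0.095 ]
side bar 129 [499.7 223.3] [13.8 88.3] 1.95 z [184.7 191.9 193.8]
side float 329 [0.5    0.2318 0.0552] rel tcp [-0.0001  0.0003 -0.0953]
t 19.07 pos [0.5001 0.2315 0.1505] xang 90.92 shift [ 0.005 -0.001 -0.995]
rot [-0. -0. -0.]
q [-0.94  0.51  0.56  1.89 -0.36  0.84 -0.18] F [-0.3  1.1  0.2] w 0.050480408126145355 g 0.0
```

View pics/w4.png

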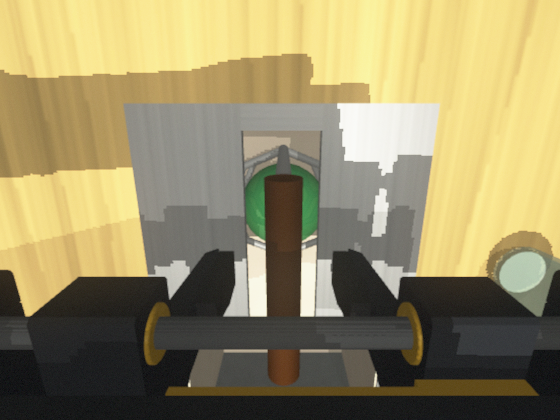

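The wrist view shows the float at (283,203) under the slot and the handle at (283,275) free between the open fingers. Retreating straight up.

Call:
jog_arm(rows=[[0,0,0,0,0,-0.08,50],[0,0,0,0,0,-0.25,50],[0,0,0,0,0,-0.5,50],[0,0,0,0,0,-0.8,50],[0,0,0,0,0,-1,50]])

```text
clock: 19.7
ee_pos: [0.5008, 0.2316, 0.2533]
tool_rot: [0.0, 0.702, 0.713, 0.001]
force: [0.5, -0.7, -0.2]
gripper_width: 0.0501
grip_force: 0.0
```

Call:
jog_arm(rows=[[0,0,0,0,0,-0.3,60],[0,0,0,0,0,-0.5,60],[0,0,0,0,0,-0.5,60]])

```text
clock: 20.08
ee_pos: [0.5012, 0.2318, 0.3028]
tool_rot: [0.0, 0.701, 0.713, 0.002]
force: [0.0, -0.4, 0.1]
gripper_width: 0.06
grip_force: 0.0
```

Run:
```python
from h import *
from cell import manip
c=manip.get_calibration("side");im,d=manip.get_image("side");W=cloud(d,c);r,g,b=[im[...,i].astype(int) for i in range(3)]
near=(d>0)&(abs(W[...,0]-.5)<.09)&(abs(W[...,1]-.232)<.09)
m=near&(r>g*1.35)&(W[...,2]>.17)&(W[...,2]<.21);rect(W[m],'bar')
cv2.imwrite("pics/s5.png",im[...,::-1]);go([.5,.232,.3])
```

```text
bar 145 [499.7 228.6] [11.9 98.4] 0.37 z [185.8 191.9 194. ]
t 20.12 pos [0.5003 0.2316 0.3014] xang 90.92 shift [ 0.004 -0.003  0.014]
q [-1.03  0.33  0.66  1.74 -0.22  1.15 -0.29] F [-0.  -0.2 -0.9] w 0.06023917621107802 g 0.0
```

View pics/s5.png

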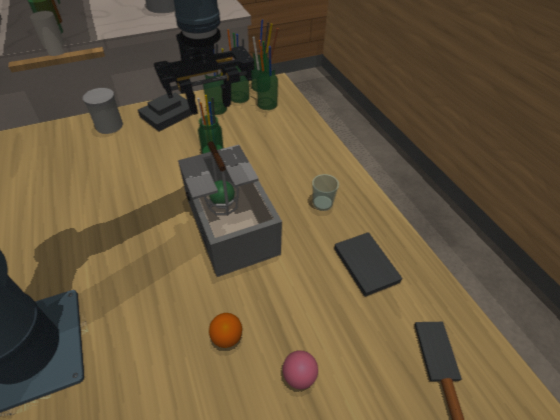

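The side view shows the carrier upright under the cover, its handle at (217,156) above the slot. The bystanders are untouched and the gripper is clear.

```bash
python3 -c "
from cell import manip
print(manip.hand_in())"
```

```text
the job is handed in; nothing more can be done
None
```

The carrier, with the glass float in its seat, is standing on the box floor fully under the steel cover; I let go, backed the gripper clear and handed the job in at about 20 s.

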